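Turn the leaf of the wood-sample book

TASK

The wood-sample book on the bench has one rigid leaf standing ajar on its spine. Push that leaf up and over the spine with the fingertips, gently and without pinching it, until it lies fully flat on the other side. Leave the book where it lies, do not lift it, and leave the tools around it alone.

Things in the scene. Friction and masses are not known exactly. Their poses are not given: they have to be found in the camera images.
- sample_book: Wood-sample book, loose on the bench, 2 kg, lying open: 180 mm along the spine (its x axis), 290 mm across (y axis); boards 12 mm thick, stacks of fixed leaves on both sides with tops at 30 mm. Origin: centre of its underside; z up. The spine's hinge axis runs along x, 34 mm above the bench. The turning leaf starts over the +y side and has to end flat on the -y side.
- leaf (a joint): Angle of the turning leaf about the spine (book's +x axis), rad: 0 = flat on the +y side, 1.57 = upright, 3.14 = flat on the -y side, its stop. Starts ajar at 0.3 to 0.85. Stiff hinge: the leaf stays where it is left, never falls, and takes up to 3 N at its free edge to turn; the stop is hard, so press lightly there. Do not swing it faster than 3 rad/s.
- leaf_edge (a point): Middle of the turning leaf's free edge, 125 mm from the hinge axis, in mid thickness. The leaf is a plywood panel 6 mm thick, 150 mm along the spine, from 8 to 125 mm off the hinge axis, 0.12 kg. Axes are the leaf's own: x along the spine, y from hinge to free edge, z normal to it, up when the joint is 0.
- leaf_hinge (a point): Point on the hinge axis at the middle of the leaf's length, 34 mm above the bench; axes as for leaf_edge.
- iron_weight: Bystander: black iron weight, 62 mm across, 58 mm high plus a ring handle to 86 mm, stands on the bench beyond the book's +x end. Origin: centre of its underside.
- mallet: Bystander: wooden mallet lying beyond the book's +x end; head 55 x 100 x 50 mm high, round handle 22 mm thick reaching 171 mm from the head's centre along its own +y. Origin: centre of the head's underside.
- chisel: Bystander: chisel lying on the bench at the book's -x end, along its own x, 210 mm long, 24 mm high, wooden handle to -x. Origin: on the bench, 68 mm from the handle's end.

How it is judged:
At the end, for the whole second after the job is handed in: The leaf lies at rest on the book's other side, within 0.06 rad of flat (joint above 3.08); the book and the three tools are within 30 mm of where they were (value of joint leaf above 3.08 rad and velocity of joint leaf between -0.05 and 0.05 rad/s and distance of each of sample_book, iron_weight, mallet, chisel from where it was at the start of the episode below 0.03 m and linear speed of sample_book below 0.01 m/s); the robot touches nothing.
It fails at once if the book is dragged more than 30 mm, or lifted or tipped (distance of sample_book from where it was at the start of the episode above 0.03 m or height (world z) of sample_book above 0.008 m or angle between sample_book's own z axis and vertical above 0.06 rad).
It fails at once if the leaf is pinched, or the book is pressed harder than 35 N (contact force between the fingers and sample_book above 35 N).
It fails at once if the leaf is flung over faster than 3 rad/s (velocity of joint leaf above 3 rad/s).
It fails at once if a tool beside the book is moved more than 30 mm (distance of any of iron_weight, mallet, chisel from where it was at the start of the episode above 0.03 m).
It also fails if it takes over 54 s, if anything falls off the work surface, if the arm or the gripper's body presses on something with over 40 N, if the wrist force passes 120 N, or if a joint passes its speed limit or range.

ROBOT

A 6-joint arm with a two-finger parallel gripper is mounted at the origin on the work surface. World frame = base frame: x ahead of the robot, y to its left, z up, the work surface at z = 0. Lengths are in m, angles in rad, forces in N, time in s.
With the tool pointing down it reaches from about 0.35 to 0.85 m from the base axis. Payload 8.1 kg.
Tool frame: the origin (TCP) lies at the very end of the fingers, on their centre line; the grasp point (between the pads) lies 19 mm behind it; z points along the fingers, y is the line along which they close (so a half turn about z gives the same grasp; the last joint's range is limited). The gripper opens to 93 mm and grips with 3 to 60 N. Pads are 15 mm wide; open, the fingers measure 128 mm over their backs; the gripper's body (75 mm by 188 mm) begins 65 mm behind the grasp point.
Start: joints at [1.126, 0.13, 1.488, -0, 1.523, -0.085], TCP at [0.211, 0.562, 0.219] pointing down, gripper open.
Joint ranges: [-2.96, 2.96], [-0.89, 2.26], [0.02, 2.5], [-1.34, 4.48], [0, 2.73], [-2.66, 2.66]. Speed limits (rad/s): [2.39, 2.39, 2.79, 3.14, 3.14, 3.14].

INTERFACE

Orientations are given as a rotation vector (axis times angle).
In Python, from plant import robot gives the robot as it stands. The module is installed in compiled form; this text tells all that it offers.
- The arm moves only by the tool play_rows, never from a script. Its argument "increments" is text: rows parted by semicolons, each of 5 numbers parted by spaces: the shift along the tool's x, y, z in mm, then the turn about the tool's z in degrees, then the closure, from -1 (fully open) to 1 (shut). In form: dx dy dz yaw claw; .... A call has 1 to 20 rows; each row is the pose to reach, as a shift and turn from the pose commanded when the call began, along the tool's axes at that moment; what a row does not reach only later rows make up. A row lasts 1/10 s, in which the tool goes at most 50 mm and 8.59 degrees, less where a joint would pass 70% of its speed; a pose out of reach is approached as far as the arm can. A call with a gripper value outside its range is refused whole. The fingers move at their own pace and stop on an object; "force" is the grip in N (left out, the last holds). Time passes only in rows, so rows that repeat a pose let the fingers close. It gives the time, the measured TCP pose, the force, the opening and the grip force at its end, in the units of the state.
- robot.read_state(): the state, without advancing time (a new reading comes with each control period).
- robot.read_camera(name): name is "scene" or "top"; returns the picture (480x640x3 uint8, blue, green, red); there is no depth.
- robot.calibration(name): a dict with "vertical_fov" (degrees; the focal length in pixels is half the picture's height over the tangent of half this angle, whatever the lens; pixels are square), "cx", "cy" (the principal point, pixels), "D" ([k1, k2, p1, p2, k3] as OpenCV has them; the pictures are not rectified), "rvec" (rotation vector, rad) and "tvec" (3), from world to camera coordinates, as OpenCV has them. Camera axes: x right, y down, z forward; pixel columns grow to the right and rows downward; lengths in m; the calibration is good to about 2 mm. A picture is of the moment at which its call begins. calibration takes no time and is no camera call.
- robot.close_job(): hands the job in; it is judged then, once.
Trained networks look in the newest picture that a camera, given by its name, has taken for a name from the list of things; names that differ only in an ending like _2 or _b are one class to them, and where a whole thing is asked for, a point or a joint stands for the part that bears it (a point fixed in the world has none). Each returns a list of dicts, best first, with "conf" (0 to 1); they miss things now and then, are a little off and sometimes report something else, mostly with a low value. They report only what shows in the picture. A call takes as long as a camera call.
- robot.recognise(camera, query): "centre" ([x, y, z] in m, in world coordinates, good to about 4 mm: the middle of the surface that is visible of it).
- robot.regions_of(camera, query): "pixels" (480x640 bool, what is visible of it).
- robot.landmark_of(camera, query): "centre" ([x, y, z] in m, in world coordinates, good to about 4 mm: a listed point, or the origin of a listed thing).
The state is a dict: "t": time; "q": joint angles; "dq": joint speeds; "joint_torque": joint torques, N m; "tool_pos": TCP position; "orientation": TCP orientation; "force": force on the tool from outside, world axes, zero at the start; "wrist_torque": the same for the moment, N m; "opening": finger opening in m; "gripper_force": force on a finger pad.
Only numpy, scipy, OpenCV 4.12 (cv2) and the standard library are available. Lean on these libraries where they do the work, as an engineer would, in place of code of your own. Each camera call takes 0.05 s, during which the arm holds its last target. There are 200 camera calls.

## Working session

There is one attempt and no reset: what is moved stays moved. The work goes in short steps, Python scripts to look and compute and a tool call to move; the robot and the scene stay as the last step left them, time stands still between calls to the robot, and variables do not carry over. Pictures are saved under pics/ and viewed, at most 10 in all, crops included, and the job is handed in when it is done.

Besides the shell and the picture viewer there is one more tool, called as a command line: name --argument value ..., lists and objects as JSON in quotes. play_rows: Moves the arm, as the interface text tells. Its arguments: {"type":"object","properties":{"increments":{"type":"string"},"force":{"type":"number"}},"required":["increments"]}

```bash
mkdir -p pics; python3 - <<'E'
from plant import robot
import cv2
for c in("scene","top"):
    cv2.imwrite(f"pics/{c}0.png",robot.read_camera(c))
    for q in("sample_book","leaf_edge","leaf_hinge","iron_weight","mallet","chisel"):
        print(c,q,[(d["centre"],round(d["conf"],2)) for d in robot.landmark_of(c,q)][:2])
s=robot.read_state();print(s)
E
```

```text
scene sample_book [([0.5115, 0.1254, 0.0012], 0.79)]
scene leaf_edge [([0.557, 0.2352, 0.0703], 0.92)]
scene leaf_hinge [([0.5107, 0.1266, 0.0349], 0.88)]
scene iron_weight [([0.7197, 0.1759, 0.0007], 0.95)]
scene mallet [([0.6514, 0.0404, 0.0003], 0.61)]
scene chisel [([0.3558, 0.1559, -0.0], 0.84)]
top sample_book [([0.5102, 0.1284, -0.0004], 0.85), ([0.6555, 0.0321, 0.0018], 0.24)]
top leaf_edge [([0.5607, 0.2365, 0.0716], 0.77)]
top leaf_hinge [([0.5124, 0.1238, 0.0337], 0.78)]
top iron_weight [([0.7166, 0.1767, -0.0012], 0.73)]
top mallet [([0.6523, 0.0326, -0.0022], 0.79)]
top chisel [([0.3559, 0.1603, -0.0034], 0.74)]
{'t': 0.7, 'q': array([ 1.12555631e+00,  1.30370179e-01,  1.48820024e+00,  3.15184443e-05,
        1.52301761e+00, -8.54138351e-02]), 'dq': array([-0.00209988, -0.00049143, -0.00212775,  0.00237298, -0.00192538,
       -0.00044234]), 'joint_torque': array([ 5.42107991e-04, -5.59555829e+01, -4.91974890e+01,  7.71034439e-02,
        2.16157146e-02,  2.73171736e-05]), 'tool_pos': array([0.21124329, 0.56158537, 0.21865291]), 'orientation': array([-5.62166475e-01, -3.09085587e+00, -1.99730899e-05]), 'force': array([-0.16153183,  1.02666903, -0.06645508]), 'wrist_torque': array([0.00652828, 0.02108572, 0.02004684]), 'gripper_force': 0.0, 'opening': 0.09265988088215486}
```

View pics/scene0.png

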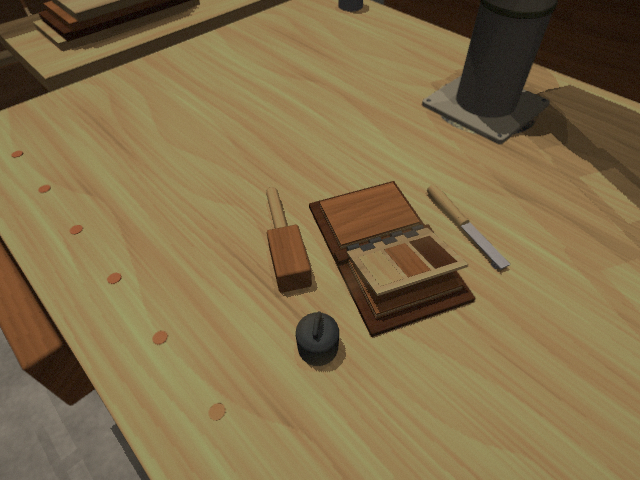

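View pics/top0.png

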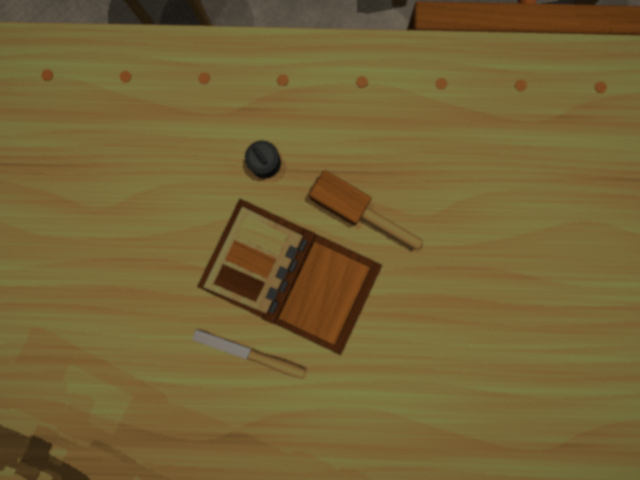

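The scene view shows the book at the centre. The leaf (about (405,262)) stands slightly ajar over the +y side. The weight is at (318,338), the mallet at (288,258) and the chisel at (470,230). The top view agrees: leaf at (255,258), spine at (290,275).

From the landmarks, the hinge is at about (0.511, 0.1255), book +y points at 66.6° and the leaf angle is about 0.30. I'll shut the fingers, turn the tool so its x axis lies along book +y, and go outside the free edge.

play_rows --increments "-442 -138 69 93 1;-442 -138 69 93 1;-442 -138 69 93 1;-442 -138 69 93 1;-442 -138 69 93 1;-442 -138 69 93 1;-442 -138 69 93 1;-442 -138 69 93 1;-442 -138 69 93 1;-442 -138 69 93 1;-442 -138 69 93 1;-442 -138 69 93 1;-442 -138 69 93 1;-442 -138 69 93 1;-442 -138 69 93 1;-442 -138 69 93 1;-442 -138 69 93 1" --force 20

```text
t: 2.4
tool_pos: [0.5762, 0.2771, 0.1498]
orientation: [2.628, 1.721, 0.0]
force: [-0.2, 0.5, 0.1]
opening: 0.0001
gripper_force: 0.0
```

```bash
cat > h.py <<'E'
from plant import robot
import numpy as np
from scipy.spatial.transform import Rotation as R
H=np.array([.5115,.1255,.034]);a=np.radians(66.6)
B=np.array([[np.sin(a),-np.cos(a),0],[np.cos(a),np.sin(a),0],[0,0,1]]) # rows: book x,y,z
def look(cam="scene",q=("leaf_edge","leaf_hinge")):
    robot.read_camera(cam)
    for n in q:
        for d in robot.landmark_of(cam,n)[:1]:
            p=1e3*B@(np.array(d["centre"])-H); print(cam,n,p.round(1),round(d["conf"],2),"ang",np.arctan2(p[2],p[1]).round(3))
def st():
    s=robot.read_state(); M=R.from_rotvec(s["orientation"]).as_matrix()
    print("t",s["t"],"tip rel hinge mm",(1e3*B@(s["tool_pos"]-H)).round(1),"F book",(B@s["force"]).round(2),"open",s["opening"],"toolx deg",np.degrees(np.arctan2(M[1,0],M[0,0])).round(1))
E
python3 -c "
from h import *
st();look('scene');look('top')"
```

```text
t 2.4 tip rel hinge mm [ -0.8 164.8 115.8] F book [-0.38  0.35  0.12] open 8.523030036381156e-05 toolx deg 66.4
scene leaf_edge [  0.9 120.1  40.1] 0.64 ang 0.322
scene leaf_hinge [ 0.4 -0.  -3. ] 0.86 ang -1.579
top leaf_edge [ -0.3 123.   39.8] 0.74 ang 0.313
top leaf_hinge [ 0.6 -2.7  1.1] 0.96 ang 2.752
```

play_rows --increments "0 0 30 0 1;0 0 60 0 1;0 0 85 0 1;0 0 105 0 1;0 0 108 0 1;-15 0 108 0 1;-28 0 108 0 1;-32 0 108 0 1;-34 0 108 0 1;-36 0 108 0 1;-37 0 108 0 1;-37 0 108 0 1"

```text
t: 3.9
tool_pos: [0.5619, 0.2432, 0.042]
orientation: [2.629, 1.72, 0.001]
force: [0.6, 0.8, 0.5]
opening: 0.0006
gripper_force: 0.2
```

```bash
python3 -c "
from h import *
st()"
```

```text
t 3.9 tip rel hinge mm [ -0.5 128.    8. ] F book [0.25 1.   0.5 ] open 0.0005907056875812488 toolx deg 66.4
```

play_rows --increments "-1 0 0 0 1;-2 0 0 0 1;-3 0 -2 0 1;-4 0 -5 0 1;-5 0 -8 0 1;-6 0 -11 0 1;-7 0 -14 0 1;-8 0 -16 0 1"

```text
t: 4.7
tool_pos: [0.5593, 0.2372, 0.0587]
orientation: [-2.628, -1.72, -0.005]
force: [2.4, 7.4, 0.3]
opening: 0.0005
gripper_force: 3.5
```

```bash
python3 -c "
from h import *
st();look('scene');look('top')"
```

```text
t 4.7 tip rel hinge mm [ -0.5 121.4  24.7] F book [-0.74  7.71  0.29] open 0.0005241745000967072 toolx deg 66.4
scene leaf_edge [ -2.9 114.6  52.3] 0.68 ang 0.428
scene leaf_hinge [ 4.3  1.9 -2.1] 0.9 ang -0.844
top leaf_edge [  1.7 112.2  56.7] 0.97 ang 0.468
top leaf_hinge [ 0.6 -0.7  0.1] 0.7 ang 3.001
```

play_rows --increments "-3 0 -6 0 1;-6 0 -11 0 1;-9 0 -16 0 1;-13 0 -22 0 1;-17 0 -27 0 1;-21 0 -31 0 1;-25 0 -35 0 1;-29 0 -39 0 1;-34 0 -43 0 1;-39 0 -47 0 1;-44 0 -50 0 1;-49 0 -53 0 1"

```text
t: 6.2
tool_pos: [0.5392, 0.1911, 0.1115]
orientation: [2.628, 1.72, 0.003]
force: [1.6, 2.6, 2.8]
opening: 0.0005
gripper_force: 1.7
```

```bash
python3 -c "
from h import *
st();look('scene');look('top')"
```

```text
t 6.2 tip rel hinge mm [-0.6 71.2 77.5] F book [0.45 3.04 2.83] open 0.0004686213271628559 toolx deg 66.4
scene leaf_edge [ -1.2  65.2 111.6] 0.82 ang 1.042
scene leaf_hinge [ 3.  -1.4  1.2] 0.95 ang 2.44
top leaf_edge [  2.   61.3 107.6] 0.91 ang 1.053
top leaf_hinge [-2.3 -2.   0.4] 0.66 ang 2.942
```

play_rows --increments "-5 0 -5 0 1;-10 0 -9 0 1;-15 0 -13 0 1;-21 0 -16 0 1;-27 0 -17 0 1;-33 0 -17 0 1;-39 0 -17 0 1;-45 0 -17 0 1;-51 0 -17 0 1;-57 0 -17 0 1;-63 0 -17 0 1;-68 0 -17 0 1;-73 0 -17 0 1;-78 0 -17 0 1;-83 0 -17 0 1;-83 0 -17 0 1"

```text
t: 8.1
tool_pos: [0.5051, 0.114, 0.1275]
orientation: [2.629, 1.719, -0.001]
force: [-0.9, -0.0, 0.5]
opening: 0.0007
gripper_force: 0.0
```

```bash
python3 -c "
from h import *
st();look('scene');look('top')"
```

```text
t 8.1 tip rel hinge mm [ -1.3 -13.1  93.5] F book [-0.78 -0.37  0.49] open 0.000704176171736052 toolx deg 66.4
scene leaf_edge [ -1.9 -30.3 120.3] 0.61 ang 1.817
scene leaf_hinge [-1.7  0.   2.5] 0.9 ang 1.568
```

play_rows --increments "-4 0 1 0 1;-8 0 3 0 1;-12 0 4 0 1;-16 0 6 0 1;-21 0 8 0 1;-25 0 10 0 1;-29 0 12 0 1;-33 0 15 0 1;-37 0 18 0 1;-41 0 21 0 1;-44 0 24 0 1;-48 0 27 0 1;-51 0 31 0 1;-54 0 34 0 1;-57 0 38 0 1;-60 0 42 0 1;-62 0 46 0 1;-64 0 50 0 1"

```text
t: 10.2
tool_pos: [0.4796, 0.0557, 0.0773]
orientation: [2.629, 1.72, -0.001]
force: [0.1, 0.9, 0.7]
opening: 0.0005
gripper_force: 0.5
```

```bash
python3 -c "
from h import *
st();look('scene');look('top')"
```

```text
t 10.2 tip rel hinge mm [ -1.5 -76.8  43.3] F book [-0.31  0.87  0.7 ] open 0.0004833630302757384 toolx deg 66.4
scene leaf_edge [  -2.7 -111.1   53.4] 0.73 ang 2.694
scene leaf_hinge [ 2.8 -1.3 -0.7] 0.78 ang -2.64
top leaf_edge [ -0.9   4.2 -36.6] 0.45 ang -1.457
top leaf_hinge [-0.4 -2.9  3.3] 0.55 ang 2.29
```

play_rows --increments "-2 0 4 0 1;-4 0 9 0 1;-6 0 13 0 1;-7 0 18 0 1;-8 0 23 0 1;-9 0 27 0 1;-9 0 31 0 1;-10 0 34 0 1;-10 0 36 0 1;-10 0 37 0 1;-10 0 38 0 1;-10 0 39 0 1;-10 0 39 0 1"

```text
t: 11.8
tool_pos: [0.4758, 0.0469, 0.0386]
orientation: [-2.629, -1.72, -0.0]
force: [-0.1, -0.1, -0.3]
opening: 0.0005
gripper_force: 0.0
```

```bash
python3 -c "
from h import *
st();look('scene')"
```

```text
t 11.8 tip rel hinge mm [ -1.6 -86.4   4.6] F book [-0.06 -0.15 -0.3 ] open 0.0005332901942635164 toolx deg 66.4
scene leaf_edge [-4.600e+00 -1.244e+02  1.000e-01] 0.55 ang 3.141
scene leaf_hinge [ 0.  -0.5 -1.5] 0.62 ang -1.915
```

Almost flat. I'll press down in small steps until the force shows the stop.

play_rows --increments "0 0 0.5 0 1;0 0 1 0 1;0 0 1.5 0 1;0 0 1.5 0 1"

```text
t: 12.35
tool_pos: [0.4758, 0.0468, 0.0373]
orientation: [2.629, 1.72, 0.0]
force: [-1.2, -0.5, 2.5]
opening: 0.0002
gripper_force: 1.1
```

play_rows --increments "0 0 0.4 0 1;0 0 0.8 0 1;0 0 0.8 0 1"

```text
t: 12.65
tool_pos: [0.4759, 0.0468, 0.0371]
orientation: [2.629, 1.72, -0.0]
force: [-5.2, -0.8, 9.7]
opening: 0.0007
gripper_force: 5.1
```

The tip stopped at z = 37.1 mm, which is the flat leaf's top face, and the force rose without any more travel. The leaf is at its stop, so I'll retreat straight up.

play_rows --increments "0 0 -2 0 1;0 0 -10 0 1;0 0 -40 0 1;0 0 -80 0 1;0 0 -120 0 1;0 0 -160 0 1;0 0 -160 0 1;0 0 -160 0 1;0 0 -160 0 1;0 0 -160 0 1"

```text
t: 13.65
tool_pos: [0.4747, 0.0468, 0.1945]
orientation: [-2.628, -1.719, 0.004]
force: [0.4, 0.4, -1.0]
opening: 0.0005
gripper_force: 0.0
```

```bash
python3 -c "
from h import *
import cv2
st();look('scene',('leaf_edge','leaf_hinge','sample_book'))
cv2.imwrite('pics/end.png',robot.read_camera('scene'))"
```

```text
t 13.65 tip rel hinge mm [ -2.5 -86.8 160.5] F book [ 0.19  0.55 -1.02] open 0.0004900797199466516 toolx deg 66.4
scene leaf_edge [  -3.  -122.4    0.2] 0.67 ang 3.14
scene leaf_hinge [ 3.   0.8 -0.9] 0.82 ang -0.862
scene sample_book [  2.   -0.1 -31.8] 0.67 ang -1.574
```

View pics/end.png

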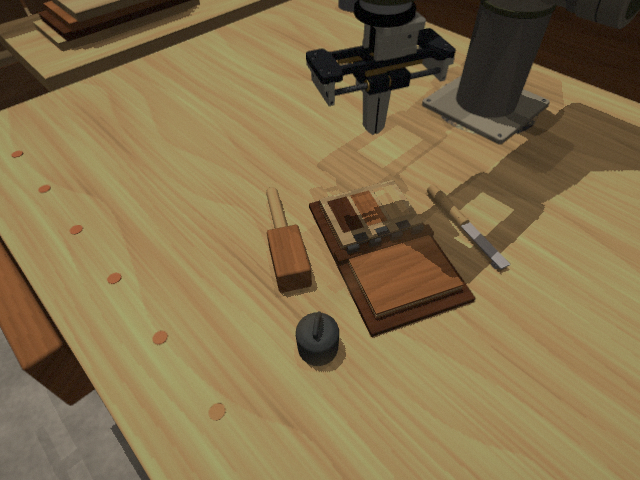

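The picture shows the leaf flat on the far (-y) side at about (365,215), with the book and tools where they were and the gripper clear of everything.

```bash
python3 -c "
from plant import robot
print(robot.close_job())"
```

```text
the job is handed in; nothing more can be done
None
```

The leaf lies flat on the book's -y side (measured at 3.14 rad), the book and tools show no visible movement, and I handed the job in at about 13.7 s with the gripper clear; no verdict was returned.

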